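Home a mounting plate on the spraying stand's pin

TASK

Take the longer metal plate, the one with the hole, out of the drying rack, lay it flat on the worktop and let go, then take it up again by its long sides. Set it down lengthwise in the mouth of the spraying stand's channel with its leading end resting on top of the pin and the hole still short of the pin, let go, and push it from behind until its hole drops over the pin and it lies flat on the bed. Leave the other plate and everything else where it is.

Things in the scene. Friction and masses are not known exactly. Their poses are not given: they have to be found in the camera images.
- plate_center (a point): centre of the loose aluminium mounting plate and of the round through hole in the middle of its big faces: 120 mm long, 56 mm wide, 8 mm thick, 0.14 kg, hole 19 mm across. x runs along the length, y along the thickness (the hole's axis), z along the width. Both faces are alike and both ends are alike.
- plate: the same mounting plate, same axes, origin in the middle of the long edge it starts on (28 mm from the centre). It starts standing on that edge in one of the rack's two slots, z up, its centre 40 mm and its top edge 68 mm above the worktop, 31 mm clear of the slot's walls. Lifted out and stood on the worktop it stays upright until it is tipped over.
- blank_center (a point): centre of the other aluminium plate, which stays in the rack: 80 mm long, 56 mm high, 8 mm thick, no hole, standing in the other slot; axes as for the mounting plate. Which plate is in which slot varies.
- rack: fixed wooden drying rack, 130 x 130 mm, origin centred on its underside on the worktop: a 12 mm base with two slots along its x axis, at y = +40 and -40 mm. Each slot has walls 100 mm long, 6 mm thick, tops 37 mm above the worktop, 13 mm apart. The worktop between rack and stand (about x 0.4 to 0.6 m, y -0.05 to 0.1 m in the world) is always clear.
- stand: fixed grey spraying stand, origin on the worktop under the pin; x is the feed direction. Flat bed 15 mm high, from x = -130 to +70 mm, 104 mm wide. Two guide rails on it, 10 mm thick, tops 18 mm above the bed, inner faces at y = +-31 mm, from x = -42 to +63 mm; short flared lips reach to x = -55 mm. The bed before that is the open infeed; the far end is open too.
- pin_foot (a point): foot of the fixed steel locating pin, on the bed midway between the rails (15 mm above the worktop), axes as the stand. The pin is 12 mm across, upright for 4 mm, then tapers to a 6 mm flat top 8 mm above the bed. A plate slid along the channel with its leading end over the pin rides on the pin's top, its rear end on the bed, until its hole reaches the pin and it drops flat.
- thinner: bystander: white bottle, 54 mm wide, 150 mm high, loose, origin on its underside at its middle
- jar: bystander: amber glass paint jar, 40 mm wide, 45 mm high, loose, origin on its underside at its middle
- jar_b: bystander: clear glass paint jar, 40 mm wide, 45 mm high, loose, origin on its underside at its middle
- dish: bystander: clear plastic dish, 70 mm wide, 30 mm high, loose, origin on its underside at its middle
- driver: bystander: screwdriver lying down, 160 mm long, loose, origin on its underside at its middle
Things that resemble listed ones, but are neither listed nor needed, are in the scene too. There is more than one size of the stand; the job needs the middle-sized.

How it is judged:
By the outcome, as a careful person would: the job done as asked, in the order asked, and still so for the second after the job is handed in, with the robot touching nothing.
It also fails if it takes over 64 s, if anything falls off the work surface, if the arm or the gripper's body presses on something with over 40 N, if the wrist force passes 120 N, or if a joint passes its speed limit or range.

ROBOT

A 7-joint arm with a two-finger parallel gripper is mounted at the origin on the work surface. World frame = base frame: x ahead of the robot, y to its left, z up, the work surface at z = 0. Lengths are in m, angles in rad, forces in N, time in s.
With the tool pointing down it reaches from about 0.425 to 0.875 m from the base axis. Payload 4.7 kg.
Tool frame: the origin (TCP) lies where the fingers leave the gripper's body, on its centre line; the fingertips stand 70 mm ahead of it and the grasp point (between the pads) lies 51 mm ahead of it; z points along the fingers, y is the line along which they close (so a half turn about z gives the same grasp; the last joint's range is limited). The gripper opens to 87 mm and grips with 3 to 60 N. Pads are 19 mm wide; open, the fingers measure 117 mm over their backs; the gripper's body (75 mm by 190 mm) begins 51 mm behind the grasp point.
Start: joints at [-1.245, 0.321, -0.07, 1.45, 0.023, 1.371, -0.057], TCP at [0.199, 0.619, 0.292] pointing down, gripper open.
Joint ranges: [-2.86, 2.86], [-0.3, 2.09], [-1.38, 1.24], [0.06, 2.45], [-1.56, 4.7], [0.09, 2.05], [-2.69, 2.69]. Speed limits (rad/s): [2.57, 2.57, 3.14, 3.14, 3.14, 3.14, 3.14].

INTERFACE

Orientations are given as a rotation vector (axis times angle).
In Python, from bench import ctrl gives the robot as it stands.
- The arm moves only by the tool play_rows, never from a script. Its argument "increments" is a list that holds one entry, the list of rows, each a list of 7 numbers: the shift along the tool's x, y, z as a fraction of full scale, then the turn, a rotation vector about the tool's x, y, z as a fraction of full scale, then the gripper command: -1 is shut, 1 is fully open, values between are in proportion. A call has 1 to 8 rows; each row is the pose to reach, as a shift and turn from the pose commanded when the call began, along the tool's axes at that moment; what a row does not reach only later rows make up. Full scale, the value 1, is 0.1 m for a shift and 90 degrees for a turn. A row lasts 1/10 s, in which the tool goes at most 50 mm and 8.59 degrees, less where a joint would pass 70% of its speed; a pose out of reach is approached as far as the arm can. A call with a number of a shift or a turn outside -1 to 1 is refused whole. A call with a gripper value outside its range is refused whole. The fingers move at their own pace and stop on an object; "squeeze" is the grip in N (left out, the last holds). Time passes only in rows, so rows that repeat a pose let the fingers close. It gives the time, the measured TCP pose, the force, the opening and the grip force at its end, in the units of the state.
- ctrl.get_state(): the state, without advancing time (a new reading comes with each control period).
- ctrl.get_image(name): name is "side" or "top" or "wrist"; returns the picture (400x640x3 uint8, red, green, blue); there is no depth.
- ctrl.get_calibration(name): a dict with "vertical_fov" (degrees; the focal length in pixels is half the picture's height over the tangent of half this angle, whatever the lens; pixels are square), "cx", "cy" (the principal point, pixels), "dist_coeffs" ([k1, k2, p1, p2, k3] as OpenCV has them; the pictures are not rectified), "R" (3x3) and "t" (3): a world point X has camera coordinates R X + t; the wrist camera has in their place "T_tool_cam" (4x4, takes a point from camera to tool coordinates, whose origin is the TCP and whose axes are the flange's). Camera axes: x right, y down, z forward; pixel columns grow to the right and rows downward; lengths in m; the calibration is good to about 2 mm. A picture is of the moment at which its call begins: read the wrist's pose just before it. get_calibration takes no time and is no camera call.
- ctrl.close_job(): hands the job in; it is judged then, once.
The state is a dict: "time": time; "joint_positions": joint angles; "qd": joint speeds; "joint_torque": joint torques, N m; "position": TCP position; "tool_rot": TCP orientation; "ft_force": force on the tool from outside, world axes, zero at the start; "torque": the same for the moment, N m; "grip_width": opening from 0.0 (shut) to 1.0 (fully open); "grip_force": force on a finger pad.
Only numpy, scipy, OpenCV 4.12 (cv2) and the standard library are available. Lean on these libraries where they do the work, as an engineer would, in place of code of your own. Each camera call takes 0.05 s, during which the arm holds its last target. There are 200 camera calls.

## Working session

There is one attempt and no reset: what is moved stays moved. The work goes in short steps, Python scripts to look and compute and a tool call to move; the robot and the scene stay as the last step left them, time stands still between calls to the robot, and variables do not carry over. Pictures are saved under pics/ and viewed, at most 10 in all, crops included, and the job is handed in when it is done.

Besides the shell and the picture viewer there is one more tool, called after "Request:" as a command line: name --argument value ..., lists and objects as JSON in quotes. play_rows: Moves the arm, as the interface text tells. Shift numbers are shares of 0.1 m and turn numbers shares of 90 degrees, none past 1 either way. Its arguments: {"type":"object","properties":{"increments":{"type":"array"},"squeeze":{"type":"number"}},"required":["increments"]}

```bash
mkdir -p pics; ls
cat > h.py <<'E'
import numpy as np, cv2
from scipy.spatial.transform import Rotation as Ro
from bench import ctrl
def cal(n,st=None):
    c=ctrl.get_calibration(n); f=200/np.tan(np.radians(c["vertical_fov"])/2)
    K=np.array([[f,0,c["cx"]],[0,f,c["cy"]],[0,0,1.]]); d=np.array(c["dist_coeffs"],float)
    if "R" in c: R=np.array(c["R"]);t=np.array(c["t"])
    else:
        st=st or ctrl.get_state(); T=np.eye(4);T[:3,:3]=Ro.from_rotvec(st["tool_rot"]).as_matrix();T[:3,3]=st["position"]
        M=np.linalg.inv(T@np.array(c["T_tool_cam"]));R=M[:3,:3];t=M[:3,3]
    return K,d,R,t
def plane(C,uv,z):
    K,d,R,t=C; p=cv2.undistortPoints(np.array(uv,float).reshape(-1,1,2),K,d).reshape(-1,2)
    o=-R.T@t; v=np.c_[p,np.ones(len(p))]@R
    return o+v*((z-o[2])/v[:,2])[:,None]
def proj(C,X):
    K,d,R,t=C; return cv2.projectPoints(np.array(X,float).reshape(-1,3),cv2.Rodrigues(R)[0],t,K,d)[0].reshape(-1,2)
def save(n,f):
    st=ctrl.get_state();im=ctrl.get_image(n); cv2.imwrite("pics/"+f,im[:,:,::-1]); return im,cal(n,st)
E
python3 - <<'E'
from h import *
for n in("top","side"):
    im,C=save(n,n+"0.png"); print(n,-C[2].T@C[3],C[2][2],C[0][0,0],C[1])
s=ctrl.get_state();print(s["position"],s["tool_rot"],ctrl.get_calibration("wrist"))
E
```

```text
pics
top [ 0.49712333 -0.06634151  1.10488858] [ 0.06558064 -0.00111477 -0.99784665] 363.86182831211187 [-0.04936004  0.          0.          0.          0.        ]
side [ 0.41757143 -0.78379006  0.7955739 ] [ 0.11802027  0.68183117 -0.72192623] 387.64148840886395 [-0.03120431  0.          0.          0.          0.        ]
[0.19932384 0.61829423 0.29126449] [-4.87749699e-01 -3.10330753e+00  2.69810074e-03] {'vertical_fov': 66.61290630686801, 'cx': 323.0985253447278, 'cy': 206.1339653100539, 'dist_coeffs': array([-0.01935059,  0.        ,  0.        ,  0.        ,  0.        ]), 'T_tool_cam': array([[ 4.76075750e-04, -9.63053898e-01, -2.69308306e-01,
         7.42284252e-02],
       [ 9.99999592e-01,  2.51810309e-04,  8.67290947e-04,
        -1.60385258e-03],
       [-7.67433319e-04, -2.69308609e-01,  9.63053625e-01,
        -9.34702905e-02],
       [ 0.00000000e+00,  0.00000000e+00,  0.00000000e+00,
         1.00000000e+00]])}
```

View pics/top0.png

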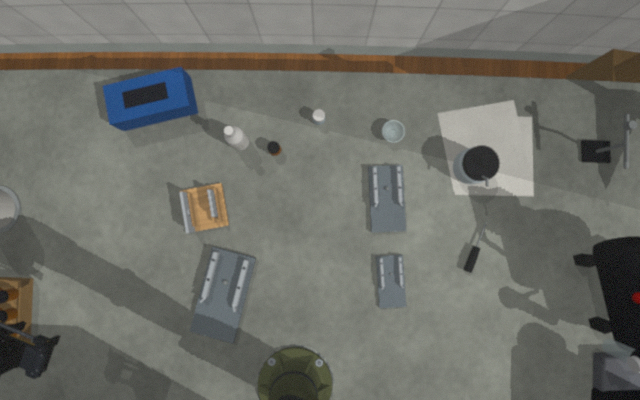

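View pics/side0.png

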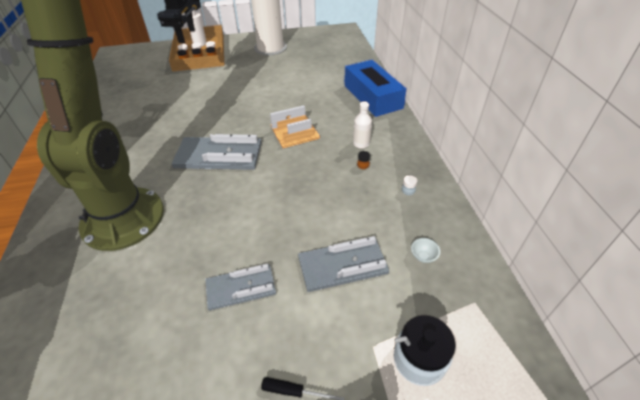

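Candidates, in top-image pixels:
- **Plate:** (185,210) is longer, in the left slot. (212,205) is shorter, so it is the blank.
- **Stand:** (225,295) is the large one, (385,197) the middle-sized one and (390,280) the small one. I choose (385,197).

Next I'll check both choices in one close crop and take coarse positions.

Run:
```python
from h import *
im=cv2.imread("pics/top0.png");C=cal("top")
a=cv2.resize(im[170:245,165:240],(390,390),interpolation=3);b=cv2.resize(im[155:240,345:430],(390,390),interpolation=3)
s=cv2.imread("pics/side0.png");a2=cv2.resize(s[95:155,255:330],(390,200));b2=cv2.resize(s[225:295,290:395],(390,200))
cv2.imwrite("pics/crop1.png",np.vstack([np.hstack([a,b]),np.hstack([a2,b2])]))
hsv=cv2.cvtColor(im,cv2.COLOR_BGR2HSV)
m=cv2.inRange(hsv[170:245,165:240],(8,90,100),(25,255,255));c=max(cv2.findContours(m,0,2)[0],key=cv2.contourArea)
r=cv2.minAreaRect(c+np.array([165,170]));print(r);print(plane(C,cv2.boxPoints(r),.012))
print(plane(C,[[370,165],[403,165],[372,233],[406,231],[385,185]],.015),plane(C,[[181,191],[189,231],[210,189],[215,218]],.068))
```

```text
((206.4486541748047, 206.93295288085938), (43.019432067871094, 37.693939208984375), 79.11447143554688)
[[0.57240863 0.34918916 0.012     ]
 [0.5962074  0.23689232 0.012     ]
 [0.4694102  0.20762308 0.012     ]
 [0.44557221 0.31898663 0.012     ]]
[[ 0.65715695 -0.21293904  0.015     ]
 [ 0.65930534 -0.31309134  0.015     ]
 [ 0.45278336 -0.22120012  0.015     ]
 [ 0.46054063 -0.32316138  0.015     ]
 [ 0.59741289 -0.25884314  0.015     ]] [[0.56368833 0.33607746 0.068     ]
 [0.449758   0.30798359 0.068     ]
 [0.5710948  0.25209338 0.068     ]
 [0.48842315 0.23447118 0.068     ]]
```

View pics/crop1.png

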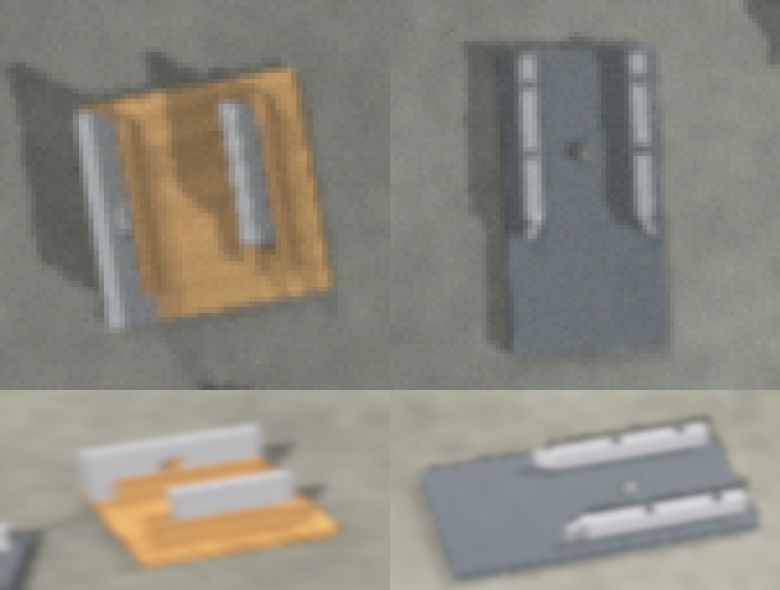

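The crop confirms both choices. The long plate with the hole visible in side view is in the left slot at about (185,210). The stand at (385,197) has a bed about 200 mm long, with the pin at about (385,187). I'll move to a viewing pose above the plate.

Request:
play_rows --increments '[[[-0.48, -0.235, 0.11, 0, 0, 0, 0.3], [-0.96, -0.47, 0.22, 0, 0, 0, 0.3], [-0.96, -0.47, 0.22, 0, 0, 0, 0.3]]]'

```text
time: 0.4
position: [0.2827, 0.5389, 0.2685]
tool_rot: [0.502, 3.098, -0.008]
ft_force: [1.3, -0.2, 0.6]
grip_width: 0.815
grip_force: 0.0
```

Request:
play_rows --increments '[[[-0.48, -0.235, 0.11, 0, 0, 0, 0.3], [-0.96, -0.47, 0.22, 0, 0, 0, 0.3], [-0.96, -0.47, 0.22, 0, 0, 0, 0.3]]]'

```text
time: 0.7
position: [0.3589, 0.4642, 0.2467]
tool_rot: [0.502, 3.099, -0.008]
ft_force: [0.4, -0.8, -0.1]
grip_width: 0.658
grip_force: 0.0
```

Request:
play_rows --increments '[[[-0.48, -0.235, 0.11, 0, 0, 0, 0.3], [-0.96, -0.47, 0.22, 0, 0, 0, 0.3], [-0.96, -0.47, 0.22, 0, 0, 0, 0.3]]]'

```text
time: 1.0
position: [0.435, 0.3898, 0.2249]
tool_rot: [0.502, 3.099, -0.007]
ft_force: [-0.1, -0.0, 0.3]
grip_width: 0.652
grip_force: 0.0
```

Request:
play_rows --increments '[[[-0.48, -0.235, 0.11, 0, 0, -0.09, 0.3], [-0.96, -0.47, 0.22, 0, 0, -0.18, 0.3], [-0.96, -0.47, 0.22, 0, 0, -0.27, 0.3], [-0.96, -0.47, 0.22, 0, 0, -0.356, 0.3], [-0.96, -0.47, 0.22, 0, 0, -0.356, 0.3], [-0.96, -0.47, 0.22, 0, 0, -0.356, 0.3]]]'

```text
time: 1.6
position: [0.5066, 0.3228, 0.2042]
tool_rot: [0.384, -3.118, -0.001]
ft_force: [-0.7, 0.6, 0.5]
grip_width: 0.649
grip_force: 0.0
```

```bash
cat >> h.py <<'E'
def go(p,yaw=None,pitch=0):
    """fractions for TCP target p, tool x at yaw deg (pointing down), pitch about tool y"""
    s=ctrl.get_state();R=Ro.from_rotvec(s["tool_rot"]);d=R.inv().apply(np.array(p)-s["position"])/.1
    w=np.zeros(3)
    if yaw is not None:
        y=np.radians(yaw);x=[np.cos(y),np.sin(y),0]
        T=Ro.from_matrix(np.c_[x,np.cross([0,0,-1],x),[0,0,-1]])*Ro.from_euler("y",pitch,degrees=True)
        w=(R.inv()*T).as_rotvec()/(np.pi/2)
    print("shift",d.round(3),"turn",w.round(4))
def st():
    s=ctrl.get_state();x=Ro.from_rotvec(s["tool_rot"]).as_matrix()
    print(round(s["time"],2),"p",np.round(s["position"],4),"yaw",np.degrees(np.arctan2(x[1,0],x[0,0])).round(2),"z",x[:,2].round(3),"F",np.round(s["ft_force"],1),"w",round(s["grip_width"]*87,1),"g",s["grip_force"])
E
python3 - <<'E'
from h import *
st();im,C=save("wrist","w1.png");print(proj(C,[[.507,.322,.068]]))
E
```

```text
1.6 p [0.5066 0.3228 0.2042] yaw -165.95 z [-0.001  0.    -1.   ] F [-0.7  0.6  0.5] w 56.5 g 0.0
[[322.98220933 219.34567536]]
```

View pics/w1.png

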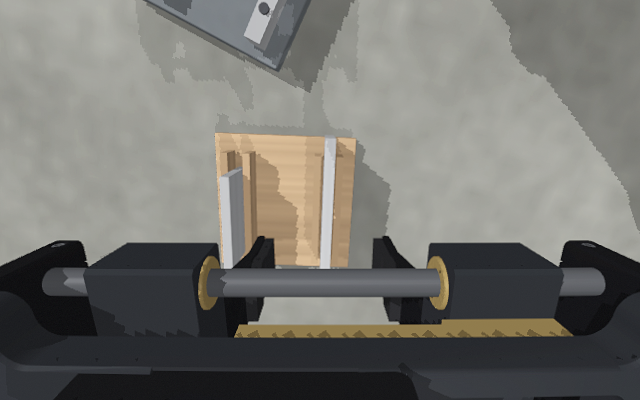

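The wrist view shows the rack at about (285,200). The long plate's top edge is the white strip from (331,138) to (326,268), and the blank is at about (231,215). The gripper hides the lower half. I'll measure the strip.

Run:
```python
from h import *
im=cv2.imread("pics/w1.png");C=cal("wrist");h=cv2.cvtColor(im,cv2.COLOR_BGR2HSV)
L=[]
for v in range(134,264,8):
    r=[u for u in range(308,350) if h[v,u,1]<45 and h[v,u,2]>120]; print(v,(r[0],r[-1]) if r else None, end=" ")
    if r and v>=142 and r[-1]-r[0]<20: L.append([(r[0]+r[-1])/2,v])
P=plane(C,L,.068)[:,:2];k=np.polyfit(P[:,0],P[:,1],1);print("\nline",k,np.degrees(np.arctan(k[0])),"resid",np.std(P[:,1]-np.polyval(k,P[:,0])))
print(plane(C,[[330,138],[330,143]],.068)); print([im[v,330].tolist() for v in range(130,150,2)])
print("y at x=.507",np.polyval(k,.507))
```

```text
134 (308, 349) 142 (324, 335) 150 (324, 335) 158 (324, 335) 166 (323, 334) 174 (323, 334) 182 (323, 334) 190 (322, 333) 198 (322, 333) 206 (322, 332) 214 (321, 332) 222 (321, 332) 230 (321, 331) 238 (320, 331) 246 (320, 330) 254 (320, 349) 262 (320, 349) 
line [0.20988481 0.218492  ] 11.853457926912132 resid 0.000176177371487312
[[0.44451588 0.31175706 0.068     ]
 [0.44802994 0.31266368 0.068     ]]
[[138, 144, 145], [138, 144, 144], [140, 145, 145], [159, 157, 155], [177, 174, 173], [193, 190, 189], [193, 190, 189], [193, 191, 189], [193, 191, 189], [193, 190, 188]]
y at x=.507 0.3249036030588298
```

```bash
python3 -c "
from h import *
go([.5035,.3242,.112],-168.15)"
```

```text
shift [0.027 0.019 0.923] turn [ 0.0003 -0.0002  0.025 ]
```

Request:
play_rows --increments '[[[0.027, 0.019, 0.0, 0, 0, 0.025, 0.3], [0.027, 0.019, 0.3, 0, 0, 0.025, 0.3], [0.027, 0.019, 0.6, 0, 0, 0.025, 0.3], [0.027, 0.019, 0.92, 0, 0, 0.025, 0.3], [0.027, 0.019, 0.92, 0, 0, 0.025, 0.3], [0.027, 0.019, 0.92, 0, 0, 0.025, 0.3]]]'

```text
time: 2.25
position: [0.5037, 0.3237, 0.1126]
tool_rot: [0.326, -3.124, 0.0]
ft_force: [1.0, 0.1, 0.2]
grip_width: 0.649
grip_force: 0.0
```

Request:
play_rows --increments '[[[0, 0, 0, 0, 0, 0, -1], [0, 0, 0, 0, 0, 0, -1], [0, 0, 0, 0, 0, 0, -1], [0, 0, 0, 0, 0, 0, -1], [0, 0, 0, 0, 0, 0, -1], [0, 0, 0, 0, 0, 0, -1]]]' --squeeze 30

```text
time: 2.85
position: [0.5042, 0.3231, 0.1124]
tool_rot: [-0.326, 3.124, 0.0]
ft_force: [0.4, 0.0, -0.1]
grip_width: 0.19
grip_force: 0.0
```

```bash
python3 -c "
from h import *
st(); go([.52,.03,.15])"
```

```text
2.85 p [0.5042 0.3231 0.1124] yaw -168.08 z [ 0.  0. -1.] F [ 0.4  0.  -0.1] w 16.5 g 0.0
shift [ 0.451 -2.901 -0.376] turn [0. 0. 0.]
```

Fingers are still closing.

Request:
play_rows --increments '[[[0, 0, 0, 0, 0, 0, -1], [0, 0, 0, 0, 0, 0, -1], [0, 0, 0, 0, 0, 0, -1], [0, 0, 0, 0, 0, 0, -1], [0, 0, 0, 0, 0, 0, -1]]]'

```text
time: 3.35
position: [0.5041, 0.3231, 0.1122]
tool_rot: [0.326, -3.125, 0.0]
ft_force: [-0.6, -0.6, -1.1]
grip_width: 0.09
grip_force: 30.0
```

Request:
play_rows --increments '[[[0, 0, -0.3, 0, 0, 0, -1], [0, 0, -0.6, 0, 0, 0, -1], [0, 0, -0.9, 0, 0, 0, -1], [0, 0, -0.9, 0, 0, 0, -1], [0, 0, -0.9, 0, 0, 0, -1]]]'

```text
time: 3.85
position: [0.5042, 0.3231, 0.2024]
tool_rot: [-0.326, 3.124, 0.001]
ft_force: [-0.0, 0.1, -2.4]
grip_width: 0.09
grip_force: 30.0
```

```bash
python3 -c "
from h import *
st(); go([.52,.05,.114],177)"
```

```text
3.85 p [0.5042 0.3231 0.2024] yaw -168.08 z [ 0.001  0.001 -1.   ] F [-0.   0.1 -2.4] w 7.8 g 29.983278292202158
shift [ 0.41  -2.705  0.883] turn [0.0003 0.0004 0.1658]
```

Request:
play_rows --increments '[[[0.07, -0.45, 0, 0, 0, 0, -1], [0.14, -0.9, 0, 0, 0, 0, -1]]]'

```text
time: 4.05
position: [0.5076, 0.232, 0.1999]
tool_rot: [0.332, -3.121, 0.002]
ft_force: [0.8, -2.3, -0.8]
grip_width: 0.092
grip_force: 30.0
```

Request:
play_rows --increments '[[[0.07, -0.45, 0, 0, 0, 0, -1], [0.14, -0.9, 0, 0, 0, 0, -1]]]'

```text
time: 4.25
position: [0.5127, 0.1391, 0.2002]
tool_rot: [0.327, -3.121, 0.002]
ft_force: [0.6, 0.7, -1.7]
grip_width: 0.088
grip_force: 30.0
```

Request:
play_rows --increments '[[[0.07, -0.45, 0, 0, 0, 0.05, -1], [0.14, -0.9, 0, 0, 0, 0.105, -1], [0.14, -0.9, 0.4, 0, 0, 0.105, -1], [0.14, -0.9, 0.8, 0, 0, 0.105, -1], [0.14, -0.9, 0.9, 0, 0, 0.105, -1], [0.14, -0.9, 0.9, 0, 0, 0.105, -1]]]'

```text
time: 4.85
position: [0.5167, 0.0501, 0.1097]
tool_rot: [0.068, -3.135, 0.002]
ft_force: [1.3, -0.0, -1.1]
grip_width: 0.085
grip_force: 30.0
```

```bash
python3 -c "
from h import *
st(); go([.52,.05,.1008],-177.5)"
```

```text
4.85 p [0.5167 0.0501 0.1097] yaw -177.5 z [-0.006 -0.002 -1.   ] F [ 1.3 -0.  -1.1] w 7.4 g 29.98330829144834
shift [-0.034 -0.002  0.088] turn [-0.0008 -0.004  -0.0001]
```

Request:
play_rows --increments '[[[0, 0, 0.05, 0, -0.004, 0, -1], [0, 0, 0.09, 0, -0.004, 0, -1], [0, 0, 0.09, 0, -0.004, 0, -1], [0, 0, 0.09, 0, -0.004, 0, -1]]]'

```text
time: 5.25
position: [0.5194, 0.0505, 0.1041]
tool_rot: [-0.068, 3.133, 0.001]
ft_force: [-0.6, 0.5, -1.9]
grip_width: 0.09
grip_force: 30.0
```

Request:
play_rows --increments '[[[0, 0, 0, 0, 0, 0, -0.5], [0, 0, 0, 0, 0, 0, 0], [0, 0, 0, 0, 0, 0, 1], [0, 0, 0, 0, 0, 0, 1], [0, 0, 0, 0, 0, 0, 1], [0, 0, 0, 0, 0, 0, 1], [0, 0, 0, 0, 0, 0, 1], [0, 0, 0, 0, 0, 0, 1]]]'

```text
time: 6.05
position: [0.5189, 0.0503, 0.1032]
tool_rot: [-0.068, 3.135, 0.0]
ft_force: [-0.2, -0.8, 0.0]
grip_width: 0.734
grip_force: 0.0
```

Request:
play_rows --increments '[[[0, 0, -0.06, 0, 0, 0, 1], [0, 0, -0.12, 0, 0, 0, 1], [0, 0, -0.12, 0, 0, 0, 1], [0, 0, -0.12, 0, 0, 0, 1]]]'

```text
time: 6.45
position: [0.5191, 0.0503, 0.1157]
tool_rot: [-0.068, 3.134, 0.001]
ft_force: [0.5, 0.1, -0.5]
grip_width: 0.988
grip_force: 0.0
```

```bash
python3 -c "
from h import *
st(); im,C=save('wrist','w2.png')"
```

```text
6.45 p [0.5191 0.0503 0.1157] yaw -177.52 z [ 0.007  0.001 -1.   ] F [ 0.5  0.1 -0.5] w 86.0 g 0.0
```

View pics/w2.png

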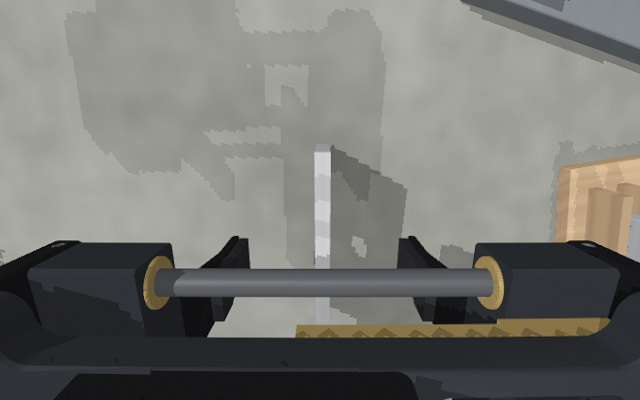

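The plate stands on its own at (323,200), between the open fingers. I'll tip it towards −y.

Request:
play_rows --increments '[[[0, -0.15, 0, 0, 0, 0, 1], [0, -0.3, 0, 0, 0, 0, 1], [0, -0.38, 0, 0, 0, 0, 1], [0, -0.44, 0, 0, 0, 0, 1], [0, -0.5, 0, 0, 0, 0, 1], [0, -0.56, 0, 0, 0, 0, 1], [0, -0.62, 0, 0, 0, 0, 1], [0, -0.62, 0, 0, 0, 0, 1]]]'

```text
time: 7.3
position: [0.5215, -0.0126, 0.1153]
tool_rot: [-0.066, 3.135, -0.0]
ft_force: [-0.8, 0.8, 0.3]
grip_width: 1.0
grip_force: 0.0
```

Request:
play_rows --increments '[[[0, 0, -0.3, 0, 0, 0, 1], [0, 0, -0.6, 0, 0, 0, 1], [-0.4, 0.15, -0.6, 0, 0, 0, 1], [-0.7, 0.3, -0.6, 0, 0, 0, 1], [-0.7, 0.3, -0.6, 0, 0, 0, 1], [-0.7, 0.3, -0.6, 0, 0, 0, 1]]]'

```text
time: 7.9
position: [0.5896, 0.022, 0.1751]
tool_rot: [-0.07, 3.136, -0.0]
ft_force: [-0.5, -1.1, 0.3]
grip_width: 1.004
grip_force: 0.0
```

```bash
python3 -c "
from h import *
st(); im,C=save('wrist','w3.png')"
```

```text
7.9 p [0.5896 0.022  0.1751] yaw -177.44 z [ 0.005 -0.    -1.   ] F [-0.5 -1.1  0.3] w 87.3 g 0.0
```

View pics/w3.png

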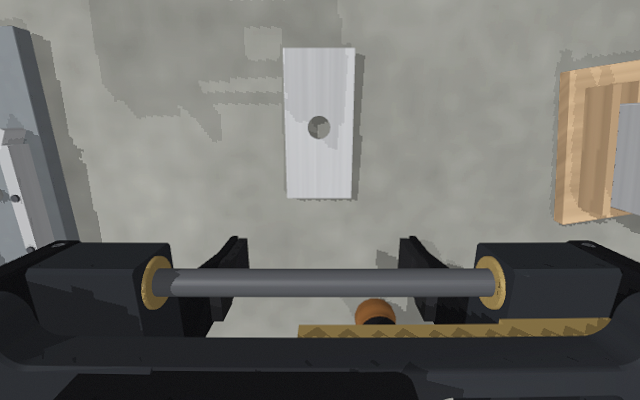

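The plate lies flat, with corners about (283,47), (355,47), (352,199) and (287,199) and the hole at (319,127). The amber jar is at (375,312), clear of the plate. I'll measure the plate's pose.

```bash
cat >> h.py <<'E'
def plate_pose(im,C,z,box,thr=165):
    """im BGR; box u0,v0,u1,v1; returns centre, length direction deg, sizes"""
    u0,v0,u1,v1=box; m=cv2.inRange(cv2.cvtColor(im,cv2.COLOR_BGR2HSV)[v0:v1,u0:u1],(0,0,thr),(180,25,255))
    m=cv2.morphologyEx(m,cv2.MORPH_OPEN,np.ones((3,3)))
    c=max(cv2.findContours(m,0,1)[0],key=cv2.contourArea).reshape(-1,2)+np.array([u0,v0])
    P=plane(C,c,z)[:,:2]; r=cv2.minAreaRect((P*1000).astype(np.float32)); b=cv2.boxPoints(r)
    e=[b[1]-b[0],b[2]-b[1]];e=max(e,key=np.linalg.norm);a=np.degrees(np.arctan2(e[1],e[0]))
    a=(a+90)%180-90; print("plate",np.round(np.array(r[0])/1000,4),np.round(r[1],1),"dir",a.round(2)); return np.array(r[0])/1000,a
E
python3 - <<'E'
from h import *
im=cv2.imread("pics/w3.png");C=cal("wrist")
print([im[v,u].tolist() for v,u in((60,300),(60,270),(150,310),(180,340),(130,345),(120,372))])
c,a=plate_pose(im,C,.008,(250,20,400,225))
print(plane(C,[[319,127]],.008))
# pin/stand from the top camera
t=cv2.imread("pics/top0.png");T=cal("top");print(proj(T,[[.597,-.259,.015]]))
E
```

```text
[[188, 187, 185], [133, 140, 139], [201, 199, 198], [197, 195, 193], [204, 201, 200], [140, 146, 146]]
plate [0.5206 0.0131] [120.6  56.5] dir 2.33
[[0.5200597  0.01353256 0.008     ]]
[[385.05082917 185.13759684]]
```

```bash
python3 -c "
from h import *
go([.4856,.0117,.12],-177.7);go([.4856,.0117,.0725],-177.7)"
```

```text
shift [ 1.04  -0.049  0.546] turn [-0.0003  0.0029  0.0022]
shift [ 1.042 -0.049  1.021] turn [-0.0003  0.0029  0.0022]
```

Request:
play_rows --increments '[[[0.5, -0.05, 0, 0, 0.003, 0.002, 1], [1, -0.05, 0.2, 0, 0.003, 0.002, 1], [1, -0.05, 0.55, 0, 0.003, 0.002, 1], [1, -0.05, 0.55, 0, 0.003, 0.002, 1], [1, -0.05, 0.55, 0, 0.003, 0.002, 1]]]'

```text
time: 8.45
position: [0.4903, 0.0115, 0.1206]
tool_rot: [-0.062, 3.14, -0.0]
ft_force: [0.4, 0.0, 0.5]
grip_width: 0.997
grip_force: 0.0
```

```bash
python3 -c "
from h import *
st();go([.4856,.0117,.0725],-177.7)"
```

```text
8.45 p [0.4903 0.0115 0.1206] yaw -177.75 z [ 0.001 -0.    -1.   ] F [0.4 0.  0.5] w 86.7 g 0.0
shift [0.048 0.004 0.481] turn [-0.      0.0009 -0.0006]
```

Request:
play_rows --increments '[[[0.05, 0, 0.15, 0, 0, 0, 1], [0.05, 0, 0.3, 0, 0, 0, 1], [0.05, 0, 0.4, 0, 0, 0, 1], [0.05, 0, 0.45, 0, 0, 0, 1], [0.05, 0, 0.48, 0, 0, 0, 1], [0.05, 0, 0.48, 0, 0, 0, 1], [0.05, 0, 0.48, 0, 0, 0, 1]]]'

```text
time: 9.15
position: [0.486, 0.0118, 0.0726]
tool_rot: [-0.063, 3.138, 0.0]
ft_force: [0.0, 0.5, 1.0]
grip_width: 1.003
grip_force: 0.0
```

Request:
play_rows --increments '[[[0, 0, 0, 0, 0, 0, -1], [0, 0, 0, 0, 0, 0, -1], [0, 0, 0, 0, 0, 0, -1], [0, 0, 0, 0, 0, 0, -1], [0, 0, 0, 0, 0, 0, -1], [0, 0, 0, 0, 0, 0, -1], [0, 0, 0, 0, 0, 0, -1]]]' --squeeze 50

```text
time: 9.85
position: [0.4854, 0.0119, 0.0721]
tool_rot: [-0.063, 3.139, 0.0]
ft_force: [-1.1, 0.0, 0.3]
grip_width: 0.63
grip_force: 50.0
```

```bash
python3 -c "
from h import *
st();go([.68,-.262,.18],-177.5)"
```

```text
9.85 p [0.4854 0.0119 0.0721] yaw -177.7 z [ 0.002  0.    -1.   ] F [-1.1  0.   0.3] w 54.8 g 49.96388375759125
shift [-1.836 -2.815 -1.077] turn [ 0.0002  0.001  -0.0023]
```

Request:
play_rows --increments '[[[0, 0, -0.25, 0, 0, 0, -1], [0, 0, -0.6, 0, 0, 0, -1], [0, 0, -1, 0, 0, 0, -1], [0, 0, -1, 0, 0, 0, -1]]]'

```text
time: 10.25
position: [0.4886, 0.0118, 0.1771]
tool_rot: [-0.062, 3.13, 0.002]
ft_force: [0.4, 0.2, -1.8]
grip_width: 0.638
grip_force: 50.0
```

Request:
play_rows --increments '[[[-0.3, -0.45, 0, 0, 0, 0, -1], [-0.61, -0.94, -0.08, 0, 0, 0, -1], [-0.61, -0.94, -0.08, 0, 0, 0, -1]]]'

```text
time: 10.55
position: [0.5517, -0.0855, 0.1803]
tool_rot: [-0.054, 3.138, -0.007]
ft_force: [0.6, -0.4, -1.0]
grip_width: 0.63
grip_force: 50.0
```

Request:
play_rows --increments '[[[-0.3, -0.45, 0, 0, 0, 0, -1], [-0.61, -0.94, 0, 0, 0, 0, -1], [-0.61, -0.94, 0, 0, 0, 0, -1]]]'

```text
time: 10.85
position: [0.6154, -0.1771, 0.179]
tool_rot: [-0.054, 3.14, -0.007]
ft_force: [0.0, -0.7, -1.8]
grip_width: 0.634
grip_force: 50.0
```

Request:
play_rows --increments '[[[-0.3, -0.45, 0, 0, 0, 0, -1], [-0.61, -0.94, 0, 0, 0, 0, -1], [-0.61, -0.94, 0, 0, 0, 0, -1], [-0.61, -0.94, 0, 0, 0, 0, -1]]]'

```text
time: 11.25
position: [0.6787, -0.2651, 0.1781]
tool_rot: [0.057, -3.14, 0.001]
ft_force: [0.2, 1.1, -1.4]
grip_width: 0.634
grip_force: 50.0
```

```bash
python3 -c "
from h import *
st(); im,C=save('wrist','w4.png')"
```

```text
11.25 p [ 0.6787 -0.2651  0.1781] yaw -177.9 z [-0.001 -0.001 -1.   ] F [ 0.2  1.1 -1.4] w 55.1 g 49.96569871902466
```

View pics/w4.png

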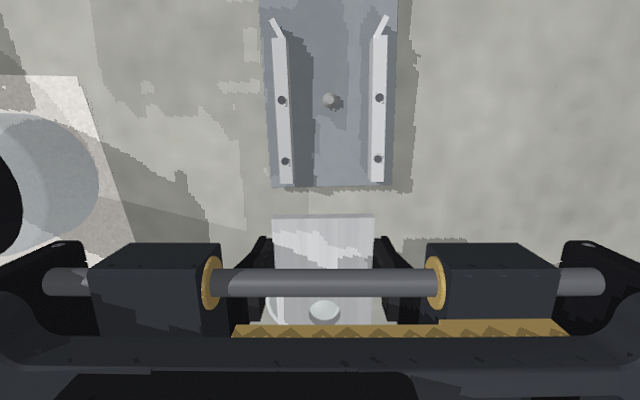

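The view shows the stand's pin at (330,99) and the rails, with outer edges at about (272,38)–(279,184) and (389,38)–(385,182). The held plate's trailing end is at v≈217, spanning u 272 to 374. I'll measure all of these.

Run:
```python
from h import *
im=cv2.imread("pics/w4.png");C=cal("wrist");g=im.min(2).astype(int)
L=[];R=[]
for v in range(45,178,6):
    d=np.diff(g[v].astype(int)); w=[u for u in range(262,300) if g[v,u]>165];x=[u for u in range(365,395) if g[v,u]>165]
    if w and x: L.append([w[0]-.5,v]);R.append([x[-1]+.5,v])
print(L[0],L[-1],R[0],R[-1])
for z in(.033,):
    l=plane(C,L,z);r=plane(C,R,z)
    kl=np.polyfit(l[:,0],l[:,1],1);kr=np.polyfit(r[:,0],r[:,1],1)
    print("slopes deg",np.degrees(np.arctan([kl[0],kr[0]])),"resid",np.std(l[:,1]-np.polyval(kl,l[:,0])),np.std(r[:,1]-np.polyval(kr,r[:,0])))
    for x in(.5,.55,.6,.65): print(x,"yc",(np.polyval(kl,x)+np.polyval(kr,x))/2,"w",np.polyval(kr,x)-np.polyval(kl,x))
# pin
s=cv2.cvtColor(im,cv2.COLOR_BGR2GRAY)[88:112,315:348]
for row in s[::2]: print(" ".join("%3d"%k for k in row[::2]))
print("pin(330,99)@.023",plane(C,[[330,99],[329,99],[330,101]],.023))
print("bed far end",plane(C,[[272,187],[392,185]],.015)," rail ends",plane(C,[[285,184],[379,182]],.033))
p=g[225,255:390];w=np.where(p>150)[0]+255;print(w[0],w[-1]); q=g[205:235,320];print(q.tolist())
print("plate edges",plane(C,[[w[0],225],[w[-1],225],[323,217]],.114))
```

```text
[271.5, 45] [279.5, 177] [386.5, 45] [383.5, 177]
slopes deg [1.95336332 3.70659226] resid 0.002393121726473516 0.0002072524246249106
0.5 yc -0.26657167280540606 w 0.08012932012400759
0.55 yc -0.2640994609548743 w 0.08166316020086406
0.6 yc -0.26162724910434254 w 0.08319700027772048
0.65 yc -0.25915503725381084 w 0.08473084035457695
134 133 134 134 134 132 133 133 134 135 136 135 136 136 133 136 135
134 133 133 134 133 133 133 132 133 134 136 135 136 136 136 136 135
133 133 134 134 133 133 135 139 133 135 136 136 135 136 135 136 135
133 134 133 132 134 156 163 153 139 123 129 137 136 136 136 136 135
134 135 136 135 151 162 165 164 156 121 107  96 116 136 136 137 136
136 136 136 135 155 166 165 164 165 148 104  99  96 138 136 137 143
135 135 136 136 159 162 162 162 163 149 101 100  97  94 116 137 143
135 136 136 135 143 149 154 159 160 115  99  97  96  96 117 136 143
136 136 136 136 134 129 123 114  95  94  96  96  96  95 116 134 141
135 135 135 135 134 119 106 101  93  91  94  95  95  95 116 135 141
135 134 134 133 133 133 130 115  93 125  99  94 115 135 117 133 140
135 135 135 133 133 132 133 134 100 135  91 137 135 133 134 133 140
pin(330,99)@.023 [[ 0.58703131 -0.26200592  0.023     ]
 [ 0.58706187 -0.26278031  0.023     ]
 [ 0.58850418 -0.26193987  0.023     ]]
bed far end [[ 0.66017663 -0.30853745  0.015     ]
 [ 0.65442204 -0.20534428  0.015     ]]  rail ends [[ 0.65340343 -0.29524263  0.033     ]
 [ 0.6488734  -0.2203085   0.033     ]]
255 389
[168, 167, 167, 168, 168, 168, 169, 170, 168, 161, 153, 153, 150, 164, 187, 186, 185, 185, 185, 185, 185, 185, 185, 185, 185, 185, 184, 184, 184, 184]
plate edges [[ 0.66021103 -0.30205276  0.114     ]
 [ 0.6573896  -0.22858378  0.114     ]
 [ 0.65417493 -0.26496475  0.114     ]]
```

Run:
```python
from h import *
im=cv2.imread("pics/w4.png");C=cal("wrist");g=im.min(2).astype(int)
def edges(vs,a,b,sgn):
    o=[]
    for v in vs:
        d=cv2.GaussianBlur(g[v:v+1].astype(np.float32),(1,1),0)[0]; d=np.diff(d)[a:b]*sgn; i=d.argmax(); o.append([a+i+.5,v])
    return np.array(o,float)
def fit(uv,z):
    l=plane(C,uv,z)[:,:2]; k=np.polyfit(l[:,0],l[:,1],1)
    for _ in range(4):
        r=l[:,1]-np.polyval(k,l[:,0]); l=l[abs(r)<max(.0006,1.5*np.median(abs(r)))]; k=np.polyfit(l[:,0],l[:,1],1)
    print(len(l),np.degrees(np.arctan(k[0])).round(2),end=" "); return k
vs=range(45,178,4)
kl=fit(edges(vs,262,285,1),.033);kr=fit(edges(vs,375,395,-1),.033)
for x in(.49,.587): print(x,(np.polyval(kl,x)+np.polyval(kr,x))/2,"w",np.polyval(kr,x)-np.polyval(kl,x))
print("bed edges");bl=fit(edges(vs,255,278,1)*0+edges(vs,255,271,1),.015);br=fit(edges(vs,389,402,1),.015)
for x in(.49,.587): print(x,np.polyval(bl,x),np.polyval(br,x))
pv=range(222,238,2);pl=edges(pv,262,285,1);pr=edges(pv,362,380,-1);print("plate px",pl[:3],pr[:3])
a=plane(C,pl,.114);b=plane(C,pr,.114);print("plate y",a[:,1].mean(),b[:,1].mean(),"mid",(a+b).mean(0)/2, "end",plane(C,[[323,218]],.114))
```

```text
32 3.42 32 3.77 0.49 -0.26821549447414345 w 0.08213896722545919
0.587 -0.26212473322074376 w 0.08272893475118467
bed edges
15 -4.96 34 3.36 0.49 -0.3079384899922156 -0.21574794656695168
0.587 -0.3163576824251789 -0.21005210340879218
plate px [[270.5 222. ]
 [271.5 224. ]
 [271.5 226. ]] [[374.5 222. ]
 [374.5 224. ]
 [374.5 226. ]]
plate y -0.29350137591181386 -0.2360050479388692 mid [ 0.66111455 -0.26475321  0.114     ] end [[ 0.65474551 -0.26494251  0.114     ]]
```

```bash
python3 -c "
from h import *
go([.4954,-.2684,.15],-176.4,-4.2)"
```

```text
shift [1.833 0.015 0.286] turn [ 0.0001 -0.0475 -0.0155]
```

Request:
play_rows --increments '[[[0.45, 0, 0, 0, 0, 0, -1], [0.9, 0, 0, 0, 0, 0, -1], [0.9, 0, 0, 0, 0, 0, -1]]]'

```text
time: 11.6
position: [0.581, -0.2656, 0.1776]
tool_rot: [0.056, -3.133, -0.007]
ft_force: [0.8, -0.9, -0.9]
grip_width: 0.634
grip_force: 50.0
```

Request:
play_rows --increments '[[[0.45, 0.01, 0.1, 0, -0.02, -0.008, -1], [0.93, 0.015, 0.28, 0, -0.047, -0.016, -1], [0.93, 0.015, 0.28, 0, -0.047, -0.016, -1], [0.93, 0.015, 0.28, 0, -0.047, -0.016, -1], [0.93, 0.015, 0.28, 0, -0.047, -0.016, -1]]]'

```text
time: 12.1
position: [0.4981, -0.2671, 0.1532]
tool_rot: [-0.103, 3.062, 0.003]
ft_force: [0.2, -0.5, -1.2]
grip_width: 0.634
grip_force: 50.0
```

```bash
python3 -c "
from h import *
st();go([.4954,-.2684,.0894],-176.4,-4.2); go([.4954,-.2684,.105],-176.4,-4.2)
s=ctrl.get_state();print(Ro.from_rotvec(s['tool_rot']).as_matrix().round(3))"
```

```text
12.1 p [ 0.4981 -0.2671  0.1532] yaw -176.14 z [ 0.078  0.004 -0.997] F [ 0.2 -0.5 -1.2] w 55.1 g 49.96569514274597
shift [ 0.077 -0.011  0.633] turn [-0.0003  0.0031  0.0029]
shift [ 0.065 -0.011  0.478] turn [-0.0003  0.0031  0.0029]
[[-0.995 -0.067  0.078]
 [-0.067  0.998  0.004]
 [-0.078 -0.001 -0.997]]
```

Request:
play_rows --increments '[[[0.06, -0.01, 0.15, 0, 0, 0.003, -1], [0.06, -0.01, 0.3, 0, 0, 0.003, -1], [0.065, -0.01, 0.45, 0, 0, 0.003, -1], [0.065, -0.01, 0.45, 0, 0, 0.003, -1], [0.065, -0.01, 0.45, 0, 0, 0.003, -1]]]'

```text
time: 12.6
position: [0.4938, -0.2695, 0.1061]
tool_rot: [-0.094, 3.066, 0.003]
ft_force: [0.4, -1.5, -1.0]
grip_width: 0.63
grip_force: 50.0
```

```bash
python3 -c "
from h import *
st();go([.4954,-.2684,.0894],-176.4,-4.2);im,C=save('wrist','w5.png')
t,T=save('top','top5.png'); s,S=save('side','side5.png')
cv2.imwrite('pics/c5.png',cv2.resize(s[220:300,285:395,::-1],(770,560),interpolation=3))"
```

```text
12.6 p [ 0.4938 -0.2695  0.1061] yaw -176.5 z [ 0.074  0.004 -0.997] F [ 0.4 -1.5 -1. ] w 54.8 g 49.965471625328064
shift [-0.004  0.01   0.168] turn [-0.0004  0.0006 -0.0012]
```

View pics/c5.png

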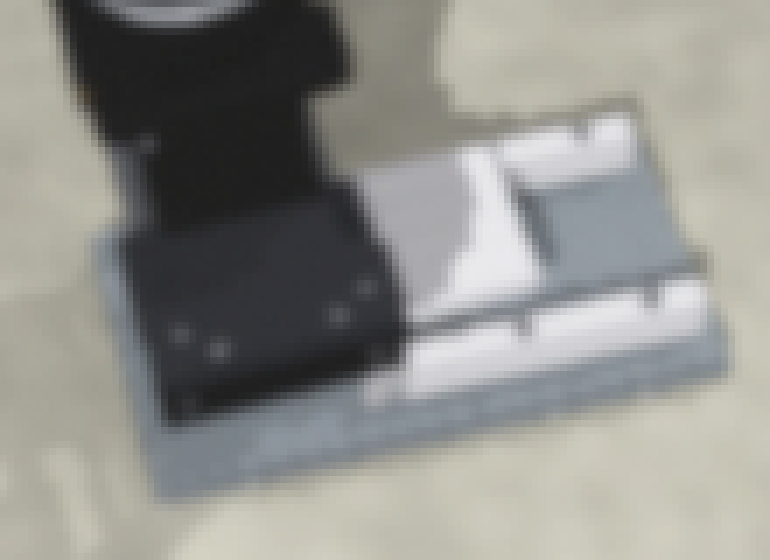

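The side crop shows the plate between the rails, with its leading end over the pin area at about (530,230). I'll lower it in small steps.

Request:
play_rows --increments '[[[0, 0.01, 0.05, 0, 0, 0, -1], [0, 0.01, 0.1, 0, 0, 0, -1], [0, 0.01, 0.13, 0, 0, 0, -1], [0, 0.01, 0.16, 0, 0, 0, -1], [0, 0.01, 0.165, 0, 0, 0, -1], [0, 0.01, 0.165, 0, 0, 0, -1]]]'

```text
time: 13.35
position: [0.4947, -0.2687, 0.0901]
tool_rot: [-0.093, 3.065, 0.003]
ft_force: [0.1, 0.1, -1.1]
grip_width: 0.634
grip_force: 50.0
```

```bash
python3 -c "
from h import *
st();go([.4954,-.2684,.0894],-176.4,-4.2)"
```

```text
13.35 p [ 0.4947 -0.2687  0.0901] yaw -176.53 z [ 0.075  0.004 -0.997] F [ 0.1  0.1 -1.1] w 55.1 g 49.965723752975464
shift [-0.007  0.002  0.007] turn [-0.0004  0.0012 -0.0015]
```

Request:
play_rows --increments '[[[0, 0, 0.01, 0, 0, 0, 0.4], [0, 0, 0.01, 0, 0, 0, 0.5], [0, 0, 0.01, 0, 0, 0, 0.7], [0, 0, 0.01, 0, 0, 0, 0.7], [0, 0, 0.01, 0, 0, 0, 0.7], [0, 0, 0.01, 0, 0, 0, 0.7]]]'

```text
time: 13.95
position: [0.4949, -0.2687, 0.0893]
tool_rot: [-0.093, 3.065, 0.003]
ft_force: [-0.9, 0.9, -0.7]
grip_width: 0.845
grip_force: 0.0
```

Request:
play_rows --increments '[[[0, 0, -0.2, 0, 0, 0, 0.7], [0, 0, -0.5, 0, 0.02, 0, 0.7], [-0.4, 0, -0.9, 0, 0.046, 0, 0.7], [-0.8, 0, -0.9, 0, 0.046, 0, 0.7], [-1, 0, -0.9, 0, 0.046, 0, 0.7], [-1, 0, -0.9, 0, 0.046, 0, 0.7], [-1, 0, -0.9, 0, 0.046, 0, 0.7]]]'

```text
time: 14.65
position: [0.587, -0.263, 0.1859]
tool_rot: [-0.095, 3.139, -0.001]
ft_force: [-0.1, 0.0, 1.0]
grip_width: 0.848
grip_force: 0.0
```

```bash
python3 -c "
from h import *
st();im,C=save('wrist','w6.png')"
```

```text
14.65 p [ 0.587  -0.263   0.1859] yaw -176.53 z [ 0.001 -0.001 -1.   ] F [-0.1  0.   1. ] w 73.8 g 0.0
```

View pics/w6.png

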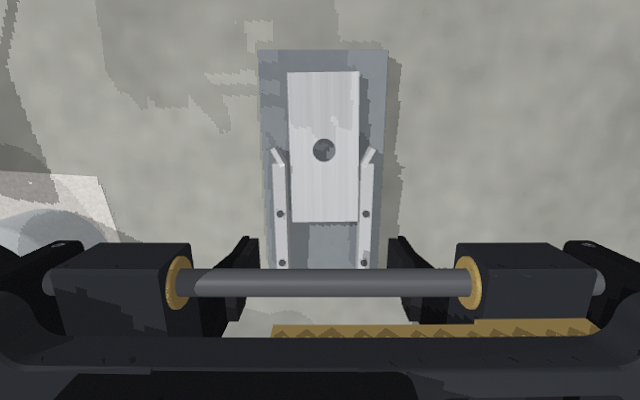

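The plate sits in the channel. Its leading end is at v≈222, just past the pin row (v≈214). The hole is at (324,150) and the trailing end at v≈71. I'll measure it for the push.

Run:
```python
from h import *
im=cv2.imread("pics/w6.png");C=cal("wrist")
D=np.array([np.cos(np.radians(3.6)),np.sin(np.radians(3.6))]);P=np.array([.5875,-.2624])
def s(uv,z): q=plane(C,uv,z)[:,:2]-P; return np.c_[q@D,q@np.array([-D[1],D[0]])].round(4)
print("rear",s([[289,71.5],[358.5,72]],.0235)); print("hole",s([[324,150]],.0275)); print("front",s([[292,222],[358,222]],.0315))
print("bolts",s([[280,214],[366,214]],.033),"bed rear",s([[259,50],[387,51]],.015))
for n,sx in(("back high",-.155),("low",-.155)): 
    p=P+sx*D; print(n,p); go([*p,.15 if n[0]=="b" else .0885],-176.4)
```

```text
rear [[-0.1132 -0.0284]
 [-0.1127  0.0257]]
hole [[-0.053  -0.0013]]
front [[ 0.0076 -0.0289]
 [ 0.0078  0.0278]]
bolts [[-0.0001 -0.0387]
 [ 0.0002  0.0342]] bed rear [[-0.1304 -0.0526]
 [-0.1294  0.0489]]
back high [ 0.43280586 -0.27213253]
shift [1.538 0.005 0.357] turn [-0.0003  0.0008 -0.0021]
low [ 0.43280586 -0.27213253]
shift [1.539 0.006 0.972] turn [-0.0003  0.0008 -0.0021]
```

Request:
play_rows --increments '[[[0.38, 0, 0, 0, 0, 0, -1], [0.75, 0, 0, 0, 0, 0, -1], [0.75, 0, 0, 0, 0, 0, -1], [0.75, 0, 0, 0, 0, 0, -1]]]' --squeeze 20

```text
time: 15.1
position: [0.511, -0.2682, 0.1864]
tool_rot: [-0.09, 3.137, 0.001]
ft_force: [0.6, 0.2, 1.2]
grip_width: 0.576
grip_force: 0.0
```

Request:
play_rows --increments '[[[0.38, 0, 0, 0, 0, -0.002, -1], [0.76, 0, 0.1, 0, 0, -0.002, -1], [0.76, 0, 0.3, 0, 0, -0.002, -1], [0.76, 0, 0.3, 0, 0, -0.002, -1], [0.76, 0, 0.3, 0, 0, -0.002, -1], [0.76, 0, 0.3, 0, 0, -0.002, -1]]]'

```text
time: 15.7
position: [0.4385, -0.2722, 0.157]
tool_rot: [-0.102, 3.135, -0.002]
ft_force: [0.2, -0.6, 0.3]
grip_width: 0.043
grip_force: 0.0
```

Run:
```python
from h import *
st();D=np.array([np.cos(np.radians(3.6)),np.sin(np.radians(3.6))]);P=np.array([.5875,-.2632])
for s in(-.152,-.125,-.0695): print(s);go([*(P+s*D),.0885],-176.4)
```

```text
15.7 p [ 0.4385 -0.2722  0.157 ] yaw -176.29 z [ 0.005 -0.001 -1.   ] F [ 0.2 -0.6  0.3] w 3.7 g 0.0
-0.152
shift [ 0.03  -0.003  0.685] turn [-0.0011  0.0029  0.0012]
-0.125
shift [-0.24  -0.003  0.686] turn [-0.0011  0.0029  0.0012]
-0.0695
shift [-0.795 -0.004  0.688] turn [-0.0011  0.0029  0.0012]
```

Request:
play_rows --increments '[[[0.03, 0, 0.2, 0, 0.003, 0, -1], [0.03, 0, 0.4, 0, 0.003, 0, -1], [0.03, 0, 0.6, 0, 0.003, 0, -1], [0.03, 0, 0.685, 0, 0.003, 0, -1], [0.03, 0, 0.685, 0, 0.003, 0, -1], [0.03, 0, 0.685, 0, 0.003, 0, -1]]]'

```text
time: 16.3
position: [0.435, -0.2727, 0.0883]
tool_rot: [0.1, -3.139, 0.002]
ft_force: [-0.5, 0.1, 0.3]
grip_width: 0.009
grip_force: 0.0
```

Request:
play_rows --increments '[[[-0.1, 0, 0, 0, 0, 0, -1], [-0.2, 0, 0, 0, 0, 0, -1], [-0.26, 0, 0, 0, 0, 0, -1], [-0.32, 0, 0, 0, 0, 0, -1], [-0.38, 0, 0, 0, 0, 0, -1], [-0.44, 0, 0, 0, 0, 0, -1], [-0.44, 0, 0, 0, 0, 0, -1]]]'

```text
time: 17.0
position: [0.4791, -0.2694, 0.0875]
tool_rot: [0.101, -3.139, 0.001]
ft_force: [0.7, 0.3, -0.4]
grip_width: 0.002
grip_force: 0.0
```

```bash
cat >> h.py <<'E'
D=np.array([np.cos(np.radians(3.6)),np.sin(np.radians(3.6))]);P=np.array([.5875,-.2632])
def look(n):
    st();p=np.array(ctrl.get_state()["position"][:2])-P;print("s",p@D,"lat",p@np.array([-D[1],D[0]]))
    im,C=save("wrist",n); return im,C
E
python3 - <<'E'
from h import *
im,C=look("w7.png");go([*(P-.0705*D),.0885],-176.4)
s,S=save("side","side7.png"); cv2.imwrite("pics/c7.png",np.vstack([cv2.resize(s[220:300,285:395,::-1],(550,400),interpolation=3)]))
E
```

```text
17.0 p [ 0.4791 -0.2694  0.0875] yaw -176.31 z [-0.001 -0.001 -1.   ] F [ 0.7  0.3 -0.4] w 0.1 g 0.0
s -0.10859019819172809 lat 0.0006553142599695916
shift [-0.386 -0.006 -0.011] turn [-0.0005 -0.0008  0.0007]
```

View pics/c7.png

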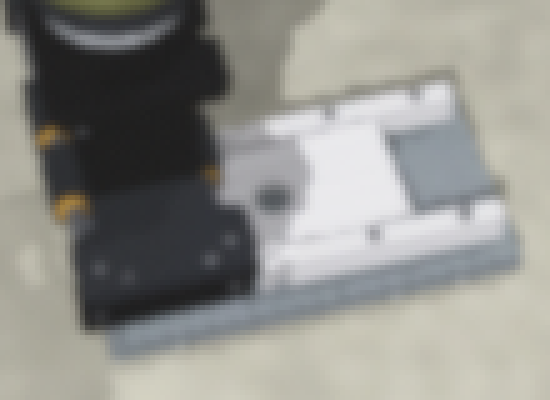

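The side crop shows the plate pushed further in, with the hole at about (339,259) and the leading end at about (362,245)–(367,262) in full-image pixels. I'll work out the remaining travel.

Run:
```python
from h import *
S=cal("side");q=plane(S,[[339.4,259.4]],.029)[0,:2]-P;print("hole",q@D)
q=plane(S,[[361.6,245],[366.6,262]],.034)[:,:2]-P;print("front",q@D)
s=cv2.imread("pics/side0.png");print("pin proj",proj(S,[[*P,.023]]))
```

```text
hole -0.037714139067318096
front [0.02513641 0.02076981]
pin proj [[353.95950699 256.24757598]]
```

Request:
play_rows --increments '[[[-0.05, 0, 0, 0, 0, 0, -1], [-0.1, 0, 0, 0, 0, 0, -1], [-0.15, 0, 0, 0, 0, 0, -1], [-0.2, 0, 0, 0, 0, 0, -1], [-0.24, 0, 0, 0, 0, 0, -1], [-0.27, 0, 0, 0, 0, 0, -1], [-0.29, 0, 0, 0, 0, 0, -1], [-0.3, 0, 0, 0, 0, 0, -1]]]'

```text
time: 17.9
position: [0.5082, -0.2676, 0.0874]
tool_rot: [0.1, -3.139, 0.001]
ft_force: [-0.9, -0.3, -0.4]
grip_width: 0.002
grip_force: 0.3
```

Request:
play_rows --increments '[[[-0.01, 0, 0, 0, 0, 0, -1], [-0.02, 0, 0, 0, 0, 0, -1], [-0.03, 0, 0, 0, 0, 0, -1], [-0.04, 0, 0, 0, 0, 0, -1], [-0.05, 0, 0, 0, 0, 0, -1], [-0.05, 0, 0, 0, 0, 0, -1]]]'

```text
time: 18.5
position: [0.5134, -0.2673, 0.0875]
tool_rot: [0.1, -3.139, 0.001]
ft_force: [0.0, -0.6, -0.0]
grip_width: 0.004
grip_force: 0.0
```

Run:
```python
from h import *
look("w8.png")
s,S=save("side","side8.png"); cv2.imwrite("pics/c8.png",cv2.resize(s[220:300,285:395,::-1],(550,400),interpolation=3))
```

```text
18.5 p [ 0.5134 -0.2673  0.0875] yaw -176.34 z [-0.001 -0.001 -1.   ] F [ 0.  -0.6 -0. ] w 0.4 g 0.0
s -0.0742540219509203 lat 0.0006132052056160596
```

View pics/c8.png

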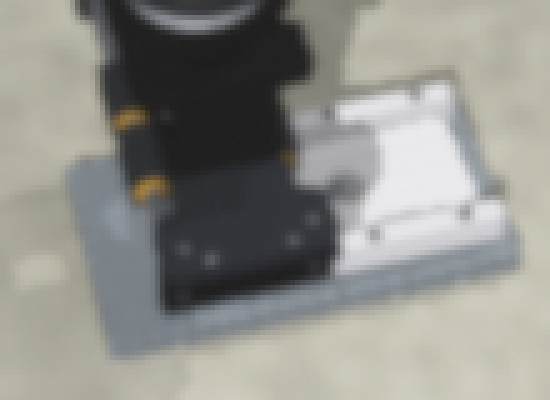

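The hole now shows something bright in its middle and the plate looks lower, so it has probably dropped. I've now viewed 11 pictures, one over the limit of 10, so from here I'll check with numbers only. I'll nudge it 2 mm more, back off and measure from above.

Request:
play_rows --increments '[[[-0.01, 0, 0, 0, 0, 0, -1], [-0.02, 0, 0, 0, 0, 0, -1], [-0.02, 0, 0, 0, 0, 0, -1], [-0.02, 0, 0, 0, 0, 0, -1]]]'

```text
time: 19.0
position: [0.5151, -0.2672, 0.0874]
tool_rot: [0.1, -3.139, 0.001]
ft_force: [0.1, -0.2, 0.4]
grip_width: 0.005
grip_force: 0.0
```

Request:
play_rows --increments '[[[0.1, 0, 0, 0, 0, 0, -1], [0.2, 0, 0, 0, 0, 0, -1], [0.2, 0, -0.3, 0, 0, 0, -1], [0.2, 0, -0.6, 0, 0, 0, -1], [0.2, 0, -0.95, 0, 0, 0, -1], [-0.2, 0, -0.95, 0, 0, 0, -1], [-0.5, 0, -0.95, 0, 0, 0, -1], [-0.8, 0, -0.95, 0, 0, 0, -1]]]'

```text
time: 19.8
position: [0.5953, -0.2621, 0.1829]
tool_rot: [0.099, -3.139, 0.0]
ft_force: [-0.1, -0.2, -0.6]
grip_width: 0.004
grip_force: 0.0
```

Request:
play_rows --increments '[[[-0.45, 0, 0, 0, 0, 0, -1], [-0.9, 0, 0, 0, 0, 0, -1], [-0.9, 0, 0, 0, 0, 0, -1], [-0.9, 0, 0, 0, 0, 0, -1]]]'

```text
time: 20.2
position: [0.6842, -0.2563, 0.1807]
tool_rot: [0.101, -3.136, 0.001]
ft_force: [-0.6, -0.4, 0.7]
grip_width: 0.006
grip_force: 0.0
```

Run:
```python
from h import *
im,C=look("w9.png");im=im[:,:,::-1];g=im.min(2).astype(int)
X=lambda s,l,z:[*(P+s*D+l*np.array([-D[1],D[0]])),z]
c=proj(C,[X(0,0,.023),X(-.06,0,.023),X(.06,0,.023),X(-.06,-.028,.023),X(.06,-.028,.023)]);print(c.round(1))
u,v=c[0].round().astype(int)
for r in g[v-18:v+19:3,u-21:u+22:3]: print(" ".join("%3d"%k for k in r))
print("along",[int(k) for k in g[int(c[1,1])-8:int(c[1,1])+9,int(c[1,0])]],[int(k) for k in g[int(c[2,1])-8:int(c[2,1])+9,int(c[2,0])]])
for k in(1,2):
    vv=int(c[k,1])+(12 if k==1 else -12); a=int(c[k,0]); print("across",vv,a,g[vv,a-65:a-25].tolist(),g[vv,a+25:a+65].tolist())
```

```text
20.2 p [ 0.6842 -0.2563  0.1807] yaw -176.32 z [-0.004 -0.001 -1.   ] F [-0.6 -0.4  0.7] w 0.5 g 0.0
s 0.09693153209839128 lat 0.0008237185658306359
[[323.8  92.5]
 [324.    5.9]
 [323.6 169.2]
 [285.7   5.9]
 [289.8 169.1]]
189 186 186 190 190 193 190 188 188 189 188 188 184 186 185
190 186 186 190 190 107  87  86 104 194 188 189 184 186 185
189 187 186 188  85  88  88  87  89  89 191 189 185 186 184
189 186 186  93  87  87  85  86  86 128 132 189 185 186 184
189 186 188  84  88 159 145 127 120 124 120 191 184 185 184
194 202 188  87  88 159 156 154  96  87 123 190 185 186 185
203 202 197  84 120 153 153 155  95  89  81 189 183 186 184
204 201 195 152  86 125 144 109  90  87 161 188 184 185 184
204 201 200 188 134 108  94  85  84 124 187 189 184 186 184
204 200 199 204 188 197 141 150 192 188 187 188 184 185 184
198 190 198 186 187 190 183 183 186 186 185 187 183 186 183
188 186 183 186 188 189 183 184 185 186 186 187 183 185 184
188 186 183 186 187 189 183 183 185 186 186 187 183 186 183
along [] [197, 196, 196, 196, 198, 188, 141, 99, 102, 112, 131, 138, 137, 137, 137, 137, 138]
across 17 323 [120, 121, 119, 120, 120, 119, 116, 156, 190, 188, 187, 187, 188, 187, 154, 117, 121, 88, 122, 120, 121, 121, 120, 120, 122, 121, 145, 194, 188, 185, 187, 187, 188, 191, 190, 188, 189, 190, 189, 188] [185, 186, 188, 199, 203, 203, 203, 203, 205, 205, 204, 204, 191, 130, 85, 88, 89, 88, 89, 89, 88, 88, 115, 121, 136, 194, 202, 201, 201, 202, 205, 171, 138, 135, 137, 136, 137, 137, 137, 136]
across 157 323 [149, 149, 150, 139, 134, 135, 132, 122, 124, 124, 123, 142, 173, 180, 179, 180, 183, 183, 183, 183, 172, 149, 150, 165, 166, 103, 112, 112, 103, 97, 110, 138, 143, 155, 154, 153, 174, 200, 199, 199] [200, 201, 201, 200, 199, 200, 201, 195, 175, 133, 87, 134, 159, 176, 197, 196, 196, 197, 199, 194, 185, 192, 189, 168, 183, 191, 153, 97, 100, 102, 102, 101, 102, 101, 103, 118, 122, 123, 122, 121]
```

Run:
```python
from h import *
im=cv2.imread("pics/w9.png");C=cal("wrist");s,S=save("side","side9.png");s=s[:,:,::-1]
def hole(img,box,thr):
    u0,v0,u1,v1=box;m=(img[v0:v1,u0:u1].min(2)<thr).astype(np.uint8)
    c=max(cv2.findContours(m,0,1)[0],key=cv2.contourArea);h=cv2.convexHull(c)+np.array([u0,v0]);e=cv2.fitEllipse(h);print(e);return e[0]
h=hole(im,(305,70,345,108),150)
for z in(.023,.029,.033):
    q=plane(C,[h],z)[0];print(z,"side px",proj(S,[q]).round(1),"s",(q[:2]-P)@D)
g=s.min(2);print("rear v",im[0:20,324].min(1).tolist())
print("cols 344-366, rows 246-266");
for r in range(246,268): print(r," ".join("%3d"%k for k in g[r,342:368]))
fr=proj(S,[[*(P+.0585*D),z] for z in(.023,.029)]);print(fr)
```

```text
((322.3231201171875, 89.17693328857422), (23.544960021972656, 25.758708953857422), 176.6455078125)
0.023 side px [[352.8 257.2]] s -0.0034053970293635182
0.029 side px [[353.2 255.7]] s -0.0028117039604713626
0.033 side px [[353.4 254.7]] s -0.002415908581210035
rear v [121, 129, 170, 186, 185, 184, 184, 185, 184, 185, 184, 184, 184, 185, 184, 184, 184, 185, 184, 184]
cols 344-366, rows 246-266
246 218 217 215 213 211 211 209 208 208 209 209 209 211 213 212 208 208 210 213 214 218 224 228 231 232 233
247 209 208 208 207 208 208 207 205 208 212 215 215 218 223 226 223 221 219 218 217 221 227 231 233 233 233
248 204 202 203 206 210 213 212 210 213 218 222 223 224 227 227 224 221 218 216 214 216 223 229 232 233 232
249 208 207 207 210 213 217 220 220 220 221 220 219 219 219 219 217 214 212 212 212 214 221 228 231 232 233
250 222 221 220 219 218 217 218 218 218 216 214 213 212 212 211 210 210 210 212 215 220 226 230 232 233 233
251 226 223 220 217 215 213 213 212 212 211 210 210 209 209 209 209 209 211 216 224 229 231 232 233 233 233
252 218 216 213 212 211 210 210 209 209 209 208 208 20
[... 1032 characters left out ...]
3 213 212 212 212 212 212 212 212 210 209 210 213 221 229 232 232 230 222 207 200 205 211 208 201 199
263 213 213 213 212 214 216 218 219 217 213 211 210 211 218 226 230 230 225 211 192 180 182 190 193 192 193
264 218 220 220 220 222 224 226 226 222 215 208 202 198 201 209 216 215 206 192 183 180 183 189 195 199 201
265 226 227 227 227 226 224 221 219 215 207 196 188 181 182 189 195 190 175 172 183 194 198 200 202 204 205
266 225 221 219 219 217 210 201 199 196 192 187 184 184 187 191 190 174 150 152 177 197 204 205 204 205 205
267 212 202 197 199 198 196 192 192 193 194 195 197 198 200 201 197 180 158 158 181 199 204 205 205 205 205
[[376.90677584 251.13857593]
 [377.13573852 249.67456563]]
```

The hole triangulates to plate-top height (row 257.4 measured, 257.2 expected when flat), with the pin inside it. It sits about 2 mm short of centre, so one more gentle 2 mm push will make sure it is seated.

Request:
play_rows --increments '[[[0.45, 0, 0, 0, 0, 0, -1], [0.95, 0, 0, 0, 0, 0, -1], [0.95, 0, 0, 0, 0, 0, -1]]]'

```text
time: 20.6
position: [0.579, -0.2656, 0.1805]
tool_rot: [0.084, -3.13, -0.004]
ft_force: [-1.0, -0.4, 0.0]
grip_width: 0.005
grip_force: 0.0
```

Request:
play_rows --increments '[[[0.45, 0, 0, 0, 0, 0, -1], [0.9, 0, 0, 0, 0, 0, -1], [0.95, 0, 0, 0, 0, 0, -1], [0.95, 0, 0.2, 0, 0, 0, -1], [0.95, 0, 0.4, 0, 0, 0, -1], [0.95, 0, 0.4, 0, 0, 0, -1]]]'

```text
time: 21.2
position: [0.4928, -0.2679, 0.1409]
tool_rot: [0.097, -3.136, -0.003]
ft_force: [-0.3, -0.6, 0.4]
grip_width: 0.007
grip_force: 0.0
```

Run:
```python
from h import *
st()
for s in(-.092,-.0705): print(s);go([*(P+s*D),.0885],-176.4)
```

```text
21.2 p [ 0.4928 -0.2679  0.1409] yaw -176.44 z [-0.005  0.001 -1.   ] F [-0.3 -0.6  0.4] w 0.6 g 0.0
-0.092
shift [-0.03  -0.014  0.524] turn [ 0.0011 -0.0028 -0.0004]
-0.0705
shift [-0.245 -0.014  0.523] turn [ 0.0011 -0.0028 -0.0004]
```

Request:
play_rows --increments '[[[0, -0.014, 0.2, 0, 0, 0, -1], [0, -0.014, 0.4, 0, 0, 0, -1], [0, -0.014, 0.52, 0, 0, 0, -1], [0, -0.014, 0.52, 0, 0, 0, -1], [0, -0.014, 0.52, 0, 0, 0, -1]]]'

```text
time: 21.7
position: [0.4954, -0.2702, 0.0913]
tool_rot: [0.099, -3.139, 0.002]
ft_force: [0.6, 1.1, 0.9]
grip_width: 0.005
grip_force: 0.0
```

Request:
play_rows --increments '[[[-0.1, 0, 0, 0, 0, 0, -1], [-0.17, 0, 0, 0, 0, 0, -1], [-0.2, 0, 0, 0, 0, 0, -1], [-0.22, 0, 0, 0, 0, 0, -1], [-0.235, 0, 0, 0, 0, 0, -1], [-0.245, 0, 0, 0, 0, 0, -1], [-0.245, 0, 0, 0, 0, 0, -1]]]'

```text
time: 22.4
position: [0.5195, -0.2684, 0.0903]
tool_rot: [0.1, -3.138, 0.001]
ft_force: [-0.0, 0.2, 0.4]
grip_width: 0.004
grip_force: 0.3
```

```bash
python3 -c "
from h import *
st();p=np.array(ctrl.get_state()['position'][:2])-P;print(p@D)"
```

```text
22.4 p [ 0.5195 -0.2684  0.0903] yaw -176.37 z [-0.002 -0.001 -1.   ] F [-0.   0.2  0.4] w 0.4 g 0.2835994027554989
-0.06817732978839842
```

Request:
play_rows --increments '[[[0.1, 0, 0, 0, 0, 0, -1], [0.2, 0, 0, 0, 0, 0, -1], [0.2, 0, -0.3, 0, 0, 0, -1], [0.2, 0, -0.6, 0, 0, 0, -1], [0.2, 0, -0.95, 0, 0, 0, -1], [-0.2, 0, -0.95, 0, 0, 0, -1], [-0.5, 0, -0.95, 0, 0, 0, -1], [-0.8, 0, -0.95, 0, 0, 0, -1]]]'

```text
time: 23.2
position: [0.6, -0.2631, 0.186]
tool_rot: [0.099, -3.14, 0.0]
ft_force: [0.4, -0.2, -0.1]
grip_width: 0.002
grip_force: 0.0
```

Request:
play_rows --increments '[[[-0.4, 0, 0, 0, 0, 0, -1], [-0.7, 0, 0, 0, 0, 0, -1], [-0.7, 0, 0, 0, 0, 0, -1], [-0.7, 0, 0, 0, 0, 0, -1], [-0.7, 0, 0, 0, 0, 0, -1]]]'

```text
time: 23.7
position: [0.6678, -0.2598, 0.1852]
tool_rot: [0.097, -3.137, 0.001]
ft_force: [-0.3, 0.2, 0.8]
grip_width: 0.003
grip_force: 0.0
```

Run:
```python
from h import *
im,C=look("w10.png");im=im[:,:,::-1]
X=lambda s,l,z:[*(P+s*D+l*np.array([-D[1],D[0]])),z]
c=proj(C,[X(0,0,.023),X(-.06,0,.023),X(.06,0,.023)]);print(c.round(1));u,v=c[0].round().astype(int)
m=(im[v-22:v+23,u-22:u+23].min(2)<150).astype(np.uint8);k=max(cv2.findContours(m,0,1)[0],key=cv2.contourArea)
e=cv2.fitEllipse(cv2.convexHull(k)+np.array([u-22,v-22]));print("hole",e)
s,S=save("side","side10.png")
for z in(.023,.029): q=plane(C,[e[0]],z)[0];print(z,proj(S,[q]).round(1),"s",(q[:2]-P)@D)
g=im.min(2)
for r in g[v-18:v+19:3,u-21:u+22:3]: print(" ".join("%3d"%k for k in r))
for k in(1,2): a=max(0,int(c[k,1])-8);print(a,g[a:int(c[k,1])+9,int(c[k,0])].tolist())
w=255-s[250:264,345:362].min(2).astype(float)-50;w[w<0]=0;w=np.where(w>15,w,0);yy,xx=np.mgrid[250:264,345:362];print("side hole",(w*xx).sum()/w.sum(),(w*yy).sum()/w.sum())
```

```text
23.7 p [ 0.6678 -0.2598  0.1852] yaw -176.46 z [-0.003 -0.001 -1.   ] F [-0.3  0.2  0.8] w 0.3 g 0.0
s 0.080319851774658 lat -0.0016457725299987166
[[326.6 114.5]
 [326.7  32.2]
 [326.4 187.4]]
hole ((325.20770263671875, 116.47268676757812), (22.898929595947266, 23.706178665161133), 4.694293975830078)
0.023 [[354.7 256.5]] s 0.0015417647519416328
0.029 [[354.9 255. ]] s 0.0016412210179881097
202 183 182 187 187 189 184 182 183 186 184 185 182 183 182
202 198 182 187 187 188 183 182 183 186 184 184 182 183 182
186 198 182 188 187 189 183 182 184 185 183 184 181 183 182
187 184 183 187 188 175 107 117 173 187 184 185 181 183 181
187 183 183 187 101  90 109 123  87 121 185 185 182 183 181
187 184 182 147  90 157 151 129 103  86 173 184 182 183 182
203 186 189  98 122 162 167 156 102  87 132 185 181 183 180
201 198 200  99  97 143 162 150 110  87  89 185 181 182 182
201 198 198  86  99 118 111 104  89  85 125 184 180 182 181
201 198 197 185  85  85  87 101 105  87 195 183 181 183 181
201 198 196 201 159  82 102 119 119 187 198 187 179 182 183
201 198 196 200 201 206 176 179 201 200 199 198 196 198 190
201 198 196 199 200 201 195 195 197 199 198 198 195 197 197
24 [122, 123, 122, 122, 122, 121, 121, 121, 119, 118, 136, 177, 186, 185, 184, 185, 185]
179 [194, 195, 195, 195, 195, 194, 195, 194, 195, 196, 186, 138, 103, 117, 124, 137, 137]
side hole 354.6091743119266 256.6697247706422
```

```bash
python3 -c "
from h import *
print(ctrl.close_job())"
```

```text
the job is handed in; nothing more can be done
None
```

The job is handed in: the long plate measured flat on the middle stand's bed with its hole over the pin, about 1.5 mm past centre, and the arm was clear at about 24 s. I viewed 11 pictures against the limit of 10.

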